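Level the sprung set-up plate and hold it down

TASK

Stand the spirit level lengthwise on the steel plate of the blue levelling stand, between the hinge and the red knob. The plate is sprung and reads true only while the level is pressed down so that the foot stands on its pad: turn the red knob until, with the level pressed down, the bubble sits between the two black lines. Finish while still pressing down on the top of the level with the fingertips, steadily and not hard, so that I can lock the plate, and leave the other things on the table where they lie.

Things in the scene. Friction and masses are not known exactly. Their poses are not given: they have to be found in the camera images.
- spirit_level: spirit level, a silver bar with black ends, 150 long (its x) x 30 wide x 42 mm high, 0.3 kg, standing on the table on its flat underside; origin at the centre of the underside, z up. A green vial with a pale bubble and two black lines is set in the middle of its top face. The whole top is solid and may be pressed anywhere; the ends leave the vial in view
- bubble (a joint): place of the bubble in the vial (m) along the level's own +x from the middle; the pale bubble is 14 mm long, the black lines stand at -10.5 and +10.5 mm, so it is between them from -3.5 to +3.5 mm. It floats to the higher end: 0.35 mm for each milliradian of tilt of the level, stops at 18 mm, settles in about 0.7 s
- stand_base: blue levelling stand, base slab 280 (x) x 110 (y) x 10 mm, fixed to the table; origin at the centre of its underside. The hinge of the plate lies across at x = -120 mm, 45 mm above the table, between two lugs 11 mm higher than the hinge; the foot and knob are at x = +100 mm. It stands with its x axis roughly to the robot's right
- top_plate (a joint): tilt of the steel plate (rad): 0 level, positive with the knob end higher. Springs hold it up against a stop at 0.07 when nothing presses, also with the level on it. Pressing on the level's middle with about 5 N (less nearer the knob) brings the foot down onto its pad; then it is firm at tilt = 0.03 x knob angle. At the start that would be 0.024 to 0.042, too high
- plate_mid (a point): point on the plate's upper face, 80 mm from the hinge towards the knob, midway across: the place for the level's centre. x along the plate towards the knob, z out of the upper face. The plate is 245 long x 90 wide x 10 mm; its top is 50 mm above the table when level; the knob axis is 140 mm from this point
- knob_grip (a point): centre of the red wing of the foot's knob on the plate, 46 long (its x) x 14 thick (its y) x 26 mm high, on the knob axis; the wing's underside is 9.5 mm above the plate, its top 35 mm above the plate
- foot_knob (a joint): angle of the knob (rad), grows clockwise seen from above; clockwise pushes the foot out (6.6 mm per rad) and raises the plate, counter-clockwise lowers it; starts at 0.8 to 1.4, stops at -1.2 and 1.7; stiff, 0.2 N m, and stays where it is left. Close to 0 the plate, pressed down, is level
- foot_pin: steel foot, round pin of 12 mm under the plate below the knob, moved up and down by the knob
- foot_pad: round steel pad of 32 mm on the base below the foot, top 14 mm above the table
- coupon_0: bystander: flat steel test coupon, 50 x 100 x 12 mm, origin under its centre
- bolt_m16_0: bystander: grey hex bolt, 27 x 66 x 24 mm, lying
- locking_pliers: bystander: locking pliers, 48 x 186 x 20 mm, lying
- v_block: bystander: steel V-block, 45 x 60 x 42 mm
- gas_nozzle: bystander: copper tube nozzle, 66 x 26 x 26 mm, lying
- nut_m16_1: bystander: hex nut, 24 x 27 x 13 mm

How it is judged (in metres and radians):
On the way:
1. the level stands lengthwise on the plate (z of spirit_level in the frame of plate_mid below 0.004 m and distance between spirit_level and plate_mid below 0.04 m and angle between the x axis of spirit_level and the x axis of plate_mid, either way round below 0.2 rad), for 0.2 s.
At the end, for the whole second after the job is handed in: Fingers still press on the level (3 to 45 N), foot on its pad (over 0.5 N); level at rest, flat on the plate (within 3 mm), centre within 40 mm of plate_mid, lengthwise within 0.2 rad; bubble within 3.5 mm of the middle, plate within 0.013 rad of level (z of spirit_level in the frame of plate_mid between -0.003 and 0.003 m and distance between spirit_level and plate_mid below 0.04 m and angle between the x axis of spirit_level and the x axis of plate_mid, either way round below 0.2 rad and value of joint bubble between -0.0035 and 0.0035 m and angle between plate_mid's own z axis and vertical below 0.013 rad and contact force between foot_pin and foot_pad above 0.5 N and contact force between the fingers and spirit_level between 3 and 45 N and linear speed of spirit_level below 0.01 m/s); the arm keeps its last pose, push and grip.
It fails at once if a bystander is moved more than 30 mm (distance of any of coupon_0, bolt_m16_0, locking_pliers, v_block, gas_nozzle, nut_m16_1 from where it was at the start of the episode above 0.03 m).
It also fails if it takes over 72 s, if anything falls off the work surface, if the arm or the gripper's body presses on something with over 40 N, if the wrist force passes 120 N, or if a joint passes its speed limit or range.

ROBOT

A 6-joint arm with a two-finger parallel gripper is mounted at the origin on a cart in front of the work surface, level with it; the furniture and walls round the work are solid. World frame = base frame: x ahead of the robot, y to its left, z up, the work surface at z = 0. Lengths are in m, angles in degrees, forces in N, time in s.
With the tool pointing down it reaches from about 0.375 to 0.9 m from the base axis. Payload 3.1 kg.
Tool frame: the origin (TCP) lies on the centre line of the jaws, within the pads' length; the fingertips stand 17 mm ahead of it and the grasp point (between the pads) lies 2 mm behind it; z points along the fingers, y is the line along which they close (so a half turn about z gives the same grasp; the last joint's range is limited). The gripper opens to 87 mm and grips with 3 to 60 N. Pads are 19 mm wide; open, the fingers measure 117 mm over their backs; the gripper's body (75 mm by 190 mm) begins 51 mm behind the grasp point.
Start: joints at [53.887, 30.224, 82.088, -0, 67.689, -10.227], TCP at [0.273, 0.562, 0.24] pointing down, gripper open.
Joint ranges: [-176.69, 176.69], [-43.24, 126.21], [12.49, 139.97], [-82, 262], [0, 151.66], [-163.58, 163.58]. Speed limits (degrees/s): [159.86, 159.86, 180, 180, 180, 180].

INTERFACE

Orientations are given as a 3x3 rotation matrix whose columns are the frame's x, y, z axes.
In Python, from rig import bot, imaging, finder gives the robot as it stands. The module is installed in compiled form; this text tells all that it offers.
- The arm moves only by the tool play_rows, never from a script. Its argument "motion" is a list that holds one entry, the list of rows, each a list of 6 numbers: the shift along the tool's x, y, z in parts of the range, where 1.0 means 30 cm, then the turn, a rotation vector about the tool's x, y, z in normalised numbers (1 is 360 degrees). In form: [[[dx, dy, dz, wx, wy, wz], ...]]. A call has 1 to 8 rows; each row is the pose to reach, as a shift and turn from the pose commanded when the call began, along the tool's axes at that moment; what a row does not reach only later rows make up. A row lasts 1/12 s, in which the tool goes at most 41.7 mm and 7.16 degrees, less where a joint would pass 70% of its speed; a pose out of reach is approached as far as the arm can. A shift or turn number past 1, either way, is cut back to 1. A call with a gripper value outside its range is refused whole. "fingers" is the finger opening in m, from 0 to 0.087, set as the call begins (left out, the last holds). The fingers move at their own pace and stop on an object; the grip force is fixed at half the most. Time passes only in rows, so rows that repeat a pose let the fingers close. It gives the time, the measured TCP pose, the force, the opening and the grip force at its end, in the units of the state.
- bot.read_state(): the state, without advancing time (a new reading comes with each control period).
- imaging.capture(name): name is "scene" or "side" or "wrist"; returns a dict with "frame" (480x640x3 uint8, red, green, blue), "camera_matrix" (3x3 intrinsics, pixels), "k1" (the pictures are not rectified: a ray, as slopes to the right and down, at radius r is drawn at 1 + k1 r^2 times it, then the intrinsics apply), "R" (3x3) and "t" (3): a world point X has camera coordinates R X + t. Camera axes: x right, y down, z forward; pixel columns grow to the right and rows downward; lengths in m; the calibration is good to about 2 mm. A picture is of the moment at which its call begins. There is no depth.
- bot.hand_in(): hands the job in; it is judged then, once.
Trained networks look in the newest picture that a camera, given by its name, has taken for a name from the list of things; names that differ only in an ending like _2 or _b are one class to them, and where a whole thing is asked for, a point or a joint stands for the part that bears it (a point fixed in the world has none). Each returns a list of dicts, best first, with "confidence" (0 to 1); they miss things now and then, are a little off and sometimes report something else, mostly with a low value. They report only what shows in the picture. A call takes as long as a camera call.
- finder.recognise(camera, name): "at" ([x, y, z] in m, in world coordinates, good to about 4 mm: the middle of the surface that is visible of it).
- finder.outline_of(camera, name): "pixels" (480x640 bool, what is visible of it).
The state is a dict: "time_s": time; "joint_positions": joint angles; "qvel": joint speeds; "tau": joint torques, N m; "position": TCP position; "tcp_rot": TCP orientation; "force": force on the tool from outside, world axes, zero at the start; "moment": the same for the moment, N m; "opening": opening from 0.0 (shut) to 1.0 (fully open); "grasp_force": force on a finger pad.
Only numpy, scipy, OpenCV 4.12 (cv2) and the standard library are available. Lean on these libraries where they do the work, as an engineer would, in place of code of your own. Each camera call takes 0.05 s, during which the arm holds its last target. There are 200 camera calls.

## Working session

There is one attempt and no reset: what is moved stays moved. The work goes in short steps, Python scripts to look and compute and a tool call to move; the robot and the scene stay as the last step left them, time stands still between calls to the robot, and variables do not carry over. Pictures are saved under pics/ and viewed, at most 10 in all, crops included, and the job is handed in when it is done.

Besides the shell and the picture viewer there is one more tool, called after "Call:" as a command line: name --argument value ..., lists and objects as JSON in quotes. play_rows: Moves the arm, as the interface text tells. Its arguments: {"type":"object","properties":{"motion":{"type":"array"},"fingers":{"type":"number"}},"required":["motion"]}

```bash
mkdir -p pics; cat > h.py <<'E'
import numpy as np, cv2
from rig import bot, imaging, finder
def save(c,n):
    cv2.imwrite('pics/'+n,c['frame'][:,:,::-1])
def proj(c,X):
    p=np.array(c['R'])@np.array(X)+c['t']; s=p[:2]/p[2]; s=s*(1+c['k1']*(s@s)); K=np.array(c['camera_matrix']); return K[:2,:2]@s+K[:2,2]
def back(c,uv,z):
    K=np.array(c['camera_matrix']); d=np.linalg.inv(K)@np.array([uv[0],uv[1],1.]); d=d[:2]; s=d.copy()
    for _ in range(20): s=d/(1+c['k1']*(s@s))
    R=np.array(c['R']); r=R.T@np.array([s[0],s[1],1]); o=-R.T@np.array(c['t']); return o+r*(z-o[2])/r[2]
E
python3 - <<'E'
from h import *
np.set_printoptions(precision=4,suppress=True)
for n in ['scene','side']:
    c=imaging.capture(n); save(c,n+'1.png')
    for t in ['spirit_level','knob_grip','stand_base','top_plate','foot_pad','coupon_0','locking_pliers','v_block','gas_nozzle','bolt_m16_0','nut_m16_1']:
        print(n,t,[(np.round(d['at'],3).tolist(),round(d['confidence'],2)) for d in finder.recognise(n,t)[:2]])
print(bot.read_state())
E
```

```text
scene spirit_level [([0.466, -0.307, 0.039], 0.74)]
scene knob_grip [([0.539, -0.069, 0.085], 0.75)]
scene stand_base [([0.543, -0.005, 0.05], 0.82)]
scene top_plate [([0.548, 0.007, 0.058], 0.62), ([0.732, -0.252, 0.01], 0.34)]
scene foot_pad [([0.773, 0.108, 0.022], 0.71), ([0.542, -0.07, 0.01], 0.56)]
scene coupon_0 [([0.731, -0.256, 0.012], 0.75)]
scene locking_pliers [([0.38, -0.092, 0.012], 0.85), ([0.537, -0.071, 0.089], 0.52)]
scene v_block [([0.773, 0.112, 0.023], 0.81), ([0.377, -0.091, 0.014], 0.57)]
scene gas_nozzle [([0.375, 0.142, 0.02], 0.69)]
scene bolt_m16_0 [([0.744, -0.154, 0.01], 0.57)]
scene nut_m16_1 [([0.47, -0.31, 0.043], 0.54)]
side spirit_level [([0.496, -0.3, 0.042], 0.97), ([0.547, -0.079, 0.012], 0.56)]
side knob_grip [([0.55, -0.072, 0.093], 0.6)]
side stand_base [([0.579, 0.009, 0.052], 0.67)]
side top_plate [([0.573, 0.018, 0.056], 0.68), ([0.494, -0.301, 0.041], 0.54)]
side foot_pad [([0.544, -0.078, 0.014], 0.4), ([0.571, 0.016, 0.057], 0.34)]
side coupon_0 [([0.736, -0.254, 0.01], 0.65), ([0.785, 0.114, 0.03], 0.48)]
side locking_pliers [([0.392, -0.091, 0.015], 0.87)]
side v_block [([0.788, 0.114, 0.029], 0.67)]
side gas_nozzle [([0.379, 0.15, 0.023], 0.6)]
side bolt_m16_0 [([0.756, -0.145, 0.016], 0.71)]
side nut_m16_1 [([0.788, 0.116, 0.026], 0.5), ([0.552, -0.071, 0.09], 0.17)]
{'time_s': 1.2, 'joint_positions': array([ 53.8863,  30.2248,  82.0897,   0.0011,  67.6911, -10.2281]), 'qvel': array([-0.0574, -0.0183,  0.0303,  0.0412,  0.0519, -0.0025]), 'tau': array([  0.0004, -44.0015, -17.6984,   0.0633,   0.0503,  -0.    ]), 'position': array([0.2728, 0.5623, 0.2395]), 'tcp_rot': array([[-0.8997,  0.4366, -0.0001],
       [ 0.4366,  0.8997, -0.0001],
       [ 0.    , -0.0001, -1.    ]]), 'force': array([-0.6523, -0.6141, -0.2861]), 'moment': array([-0.0487,  0.0204,  0.0354]), 'grasp_force': 0.0, 'opening': 0.9976236084834522}
```

View pics/scene1.png

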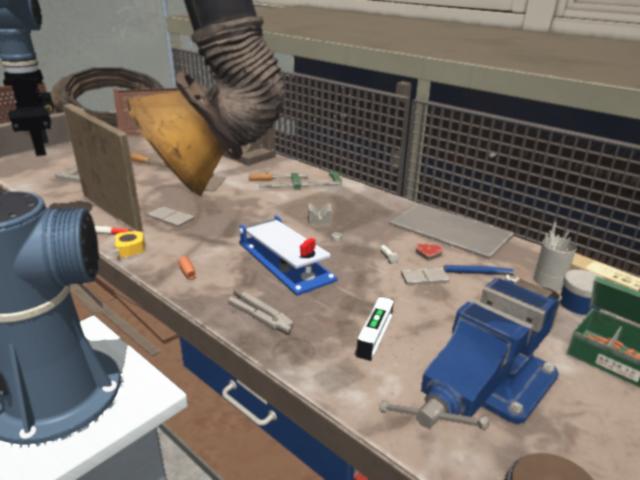

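View pics/side1.png

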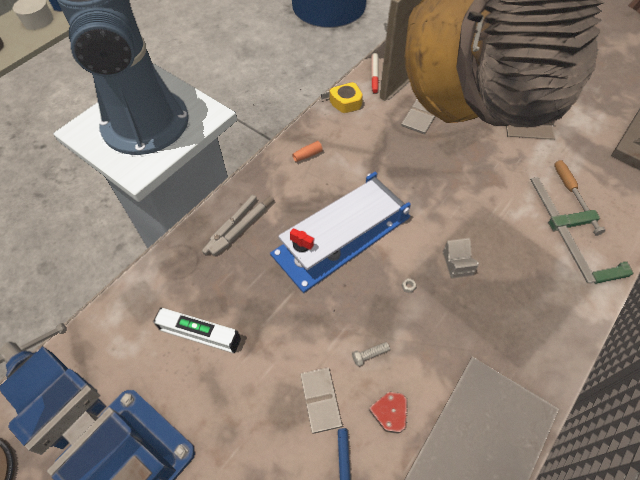

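The scene picture shows the stand at about (290,250) with the knob at (307,247), the level at (375,328), and the duct hood above and behind the stand. The side picture shows the same, with the level at (197,330) and the knob at (301,239). Next I fit poses to the outlines.

```bash
cat >> h.py <<'E'
from scipy.optimize import minimize
def rz(a): return np.array([[np.cos(a),-np.sin(a),0],[np.sin(a),np.cos(a),0],[0,0,1]])
def box(p,ext,z0,tilt=0,piv=None):
    # ext: (x0,x1,y0,y1,z0,z1) in own frame
    x0,x1,y0,y1,a,b=ext
    P=np.array([[x,y,z] for x in(x0,x1) for y in(y0,y1) for z in(a,b)])
    c,s=np.cos(tilt),np.sin(tilt); T=np.array([[c,0,-s],[0,1,0],[s,0,c]])
    return P@T.T@rz(p[2]).T+[p[0],p[1],z0]
def fit(views,p0,ext,z0,tilt=0):
    def cost(p):
        t=0
        for c,m in views:
            h=cv2.convexHull(np.array([proj(c,X) for X in box(p,ext,z0,tilt)],np.float32))
            im=np.zeros(m.shape,np.uint8); cv2.fillConvexPoly(im,np.round(h*16).astype(np.int32),255,cv2.LINE_AA,4); im=im/255.
            t+=np.minimum(im,m).sum()/np.maximum(im,m).sum()
        return -t/len(views)
    best=None
    for d in(0,.15,-.15):
        S=np.array(p0)+[[0,0,d],[.02,0,d],[0,.02,d],[0,0,d+.2]]
        r=minimize(cost,S[0],method='Nelder-Mead',options=dict(initial_simplex=S,xatol=1e-5,fatol=1e-5))
        if best is None or r.fun<best.fun: best=r
    return best.x,best.fun
E
python3 - <<'E'
from h import *
np.set_printoptions(precision=4,suppress=True)
C={n:imaging.capture(n) for n in('scene','side')}
M={}
for n in C:
    for t in('spirit_level','top_plate','stand_base','knob_grip'):
        o=finder.outline_of(n,t); M[n,t]=o[0]['pixels'].astype(float) if o else None
        if o: ys,xs=np.nonzero(o[0]['pixels']); print(n,t,o[0]['confidence'],len(xs),xs.min(),xs.max(),ys.min(),ys.max())
np.save('M.npy',{k:v for k,v in M.items()},allow_pickle=True)
L=(-.075,.075,-.015,.015,0,.042)
for s in(('scene','side'),('scene',),('side',)):
    print(s,'level',fit([(C[n],M[n,'spirit_level']) for n in s],[.485,-.305,0.3],L,0))
    print(s,'plate',fit([(C[n],M[n,'top_plate']) for n in s],[.54,.15-.04,-1.6],(0,.245,-.045,.045,-.005,.005),.045,.07))
# red knob / hood triangulate
def ray(c,uv):
    a=back(c,uv,0.);b=back(c,uv,.5);return a,(b-a)/np.linalg.norm(b-a)
def tri(u,v):
    (a,d),(b,e)=ray(C['scene'],u),ray(C['side'],v)
    k=np.linalg.lstsq(np.array([d,-e]).T,b-a,rcond=None)[0]; P,Q=a+k[0]*d,b+k[1]*e; return (P+Q)/2,np.linalg.norm(P-Q)
print('knob',tri((307,247),(301,239)))
print('board top corner scene', [back(C['scene'],(140,225),0.), back(C['scene'],(72,165),0.)])
for z in (.1,.2,.3,.4): print(z,'hood tip',back(C['scene'],(203,192),z),back(C['scene'],(130,105),z),'side left',back(C['side'],(408,70),z),back(C['side'],(460,120),z))
E
```

```text
scene spirit_level 0.86 1240 356 393 297 360
scene top_plate 0.86 2099 246 329 219 272
scene stand_base 0.56 4172 239 337 216 295
scene knob_grip 0.76 262 300 315 238 258
side spirit_level 0.72 1932 153 240 308 352
side top_plate 0.97 4905 279 402 178 269
side stand_base 0.94 7777 270 410 172 292
side knob_grip 0.73 41 294 301 258 266
('scene', 'side') level (array([ 0.491 , -0.2976,  0.3812]), np.float64(-0.8773036158587288))
('scene', 'side') plate (array([ 0.5977,  0.1516, -1.8144]), np.float64(-0.9118989856253981))
('scene',) level (array([ 0.4945, -0.2962,  0.3913]), np.float64(-0.8780850547322544))
('scene',) plate (array([ 0.5994,  0.1526, -1.8219]), np.float64(-0.8952914888301485))
('side',) level (array([ 0.4896, -0.2979,  0.3429]), np.float64(-0.8994564770277905))
('side',) plate (array([ 0.5945,  0.1521, -1.8008]), np.float64(-0.9334957170484952))
knob (array([ 0.5431, -0.0652,  0.0867]), np.float64(0.0010877675827207537))
board top corner scene [array([0.4269, 0.4462, 0.    ]), array([0.5048, 1.0035, 0.    ])]
0.1 hood tip [0.5469 0.3142 0.1   ] [0.862  1.2171 0.1   ] side left [0.4527 0.4296 0.1   ] [0.6256 0.3634 0.1   ]
0.2 hood tip [0.4152 0.1206 0.2   ] [0.6734 0.8604 0.2   ] side left [0.5085 0.3168 0.2   ] [0.6582 0.2595 0.2   ]
0.3 hood tip [ 0.2836 -0.073   0.3   ] [0.4848 0.5038 0.3   ] side left [0.5644 0.204  0.3   ] [0.6909 0.1556 0.3   ]
0.4 hood tip [ 0.1519 -0.2665  0.4   ] [0.2962 0.1471 0.4   ] side left [0.6202 0.0912 0.4   ] [0.7235 0.0517 0.4   ]
```

The manual's scale: shifts go in shares of 30 cm and turns go in shares of 360 degrees. Converting my numbers, -0.256 m / 0.3 = -0.8533, -0.188 m / 0.3 = -0.6267.

Call:
play_rows --motion '[[[-0.6267,-0.8533,-0.1,0,0,0],[-0.6267,-0.8533,-0.1,0,0,0],[-0.6267,-0.8533,-0.1,0,0,0],[-0.6267,-0.8533,-0.1,0,0,0],[-0.6267,-0.8533,-0.1,0,0,0],[-0.6267,-0.8533,-0.1,0,0,0],[-0.6267,-0.8533,-0.1,0,0,0],[-0.6267,-0.8533,-0.1,0,0,0]]]' --fingers 0.087

```text
time_s: 2.37
position: [0.33, 0.2471, 0.27]
tcp_rot: [[-0.899, 0.437, 0.0], [0.437, 0.899, -0.001], [-0.001, -0.001, -1.0]]
force: [0.3, 0.6, -0.2]
opening: 0.999
grasp_force: 0.0
```

To row units: -0.2435 m / 0.3 = -0.8117, -0.2266 m / 0.3 = -0.7553, 57 degrees / 360 = 0.1583.

Call:
play_rows --motion '[[[-0.8117,-0.7553,0,0,0,0.1583],[-0.8117,-0.7553,0,0,0,0.1583],[-0.8117,-0.7553,0,0,0,0.1583],[-0.8117,-0.7553,0,0,0,0.1583],[-0.8117,-0.7553,0,0,0,0.1583],[-0.8117,-0.7553,0,0,0,0.1583],[-0.8117,-0.7553,0,0,0,0.1583],[-0.8117,-0.7553,0,0,0,0.1583]]]'

```text
time_s: 3.03
position: [0.4508, -0.0626, 0.2699]
tcp_rot: [[-0.117, 0.993, 0.001], [0.993, 0.117, -0.0], [-0.0, 0.001, -1.0]]
force: [1.1, 0.8, 1.1]
opening: 1.001
grasp_force: 0.0
```

To row units: -0.241 m / 0.3 = -0.8033, 0.03 m / 0.3 = 0.1, 57 degrees / 360 = 0.1583.

Call:
play_rows --motion '[[[-0.8033,0.039,0.1,0,0,0.1583],[-0.8033,0.039,0.1,0,0,0.1583],[-0.8033,0.039,0.1,0,0,0.1583],[-0.8033,0.039,0.1,0,0,0.1583],[-0.8033,0.039,0.1,0,0,0.1583],[-0.8033,0.039,0.1,0,0,0.1583],[-0.8033,0.039,0.1,0,0,0.1583],[-0.8033,0.039,0.1,0,0,0.1583]]]'

```text
time_s: 3.7
position: [0.4918, -0.3008, 0.2389]
tcp_rot: [[0.771, 0.637, 0.0], [0.637, -0.771, -0.0], [-0.0, 0.0, -1.0]]
force: [-1.7, 0.7, -0.1]
opening: 0.999
grasp_force: 0.0
```

```bash
cat >> h.py <<'E'
from scipy.spatial.transform import Rotation as Ro
def delta(P,yaw_y,tilt=None):
    """shift/turn to world TCP P, tool down with its y axis at yaw_y (deg)"""
    s=bot.read_state(); R=np.array(s['tcp_rot']); a=np.radians(yaw_y)
    y=np.array([np.cos(a),np.sin(a),0]); z=np.array([0,0,-1.]); T=np.c_[np.cross(y,z),y,z]
    w=Ro.from_matrix(R.T@T).as_rotvec(degrees=True)
    return np.round(np.r_[R.T@(np.array(P)-s['position']),w],4)
E
python3 - <<'E'
from h import *
np.set_printoptions(precision=4,suppress=True)
c=imaging.capture('wrist'); save(c,'w1.png')
o=finder.outline_of('wrist','spirit_level')
for q in o[:1]:
    m=q['pixels'].astype(float); print(q['confidence'],m.sum())
    L=(-.075,.075,-.015,.015,0,.042)
    p,f=fit([(c,m)],[.491,-.2976,.38],L,0); print(p,f); print(delta([p[0],p[1],.025],np.degrees(p[2])-90))
E
```

```text
0.64 158.0
[ 0.491  -0.2976  0.38  ] -0.0
[ 0.0002 -0.0011  0.2142 -0.0288  0.0048 18.2849]
```

View pics/w1.png

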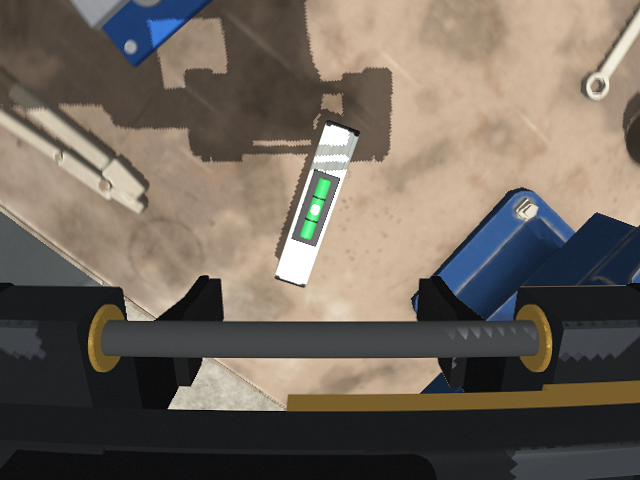

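The wrist picture shows the level with its top corners at about (330,121), (358,133), (303,286) and (276,277). The vise is nearby on the right at (480,240).

```bash
python3 - <<'E'
from h import *
np.set_printoptions(precision=4,suppress=True)
c=imaging.capture('wrist')
Q=np.array([back(c,u,.042) for u in((330,121),(358,133),(303,286),(276,277))])
print(Q); ctr=Q.mean(0); ax=(Q[0]+Q[1]-Q[2]-Q[3])/2; print(ctr,np.linalg.norm(ax),np.degrees(np.arctan2(ax[1],ax[0])))
th=np.arctan2(ax[1],ax[0]); u=np.array([-np.sin(th),np.cos(th)])
for z in(.01,.02,.04): 
  for px in((415,300),(515,190),(520,290),(597,213)):
    b=back(c,px,z); d=b[:2]-ctr[:2]; print(z,px,b,'along',d@[np.cos(th),np.sin(th)],'across',d@u)
print(delta([ctr[0],ctr[1],.1],np.degrees(th)-90))
o=finder.outline_of('wrist','spirit_level')
E
```

```text
[[ 0.5583 -0.2547  0.042 ]
 [ 0.566  -0.2789  0.042 ]
 [ 0.4301 -0.3312  0.042 ]
 [ 0.421  -0.3065  0.042 ]]
[ 0.4939 -0.2928  0.042 ] 0.14620843764339667 20.840160209744592
0.01 (415, 300) [ 0.4806 -0.4369  0.01  ] along -0.0636378421068419 across -0.13000226897124625
0.01 (515, 190) [ 0.6259 -0.4319  0.01  ] along 0.0739439294364576 across -0.17697768484224055
0.01 (520, 290) [ 0.5589 -0.5139  0.01  ] along -0.017885174116923152 across -0.2298046266372044
0.01 (597, 213) [ 0.6656 -0.5135  0.01  ] along 0.08195640710754813 across -0.2673538375605278
0.02 (415, 300) [ 0.4825 -0.4319  0.02  ] along -0.06007380389185098 across -0.12599330551014734
0.02 (515, 190) [ 0.6239 -0.427   0.02  ] along 0.07383355846976661 across -0.17171414457599127
0.02 (520, 290) [ 0.5587 -0.5069  0.02  ] along -0.01554305666558299 across -0.2231302323181673
0.02 (597, 213) [ 0.6625 -0.5065  0.02  ] along 0.08163204615372124 across -0.25967661296947214
0.04 (415, 300) [ 0.4863 -0.4219  0.04  ] along -0.052945727461869214 across -0.11797537858794938
0.04 (515, 190) [ 0.62   -0.4173  0.04  ] along 0.07361281653638468 across -0.1611870640434929
0.04 (520, 290) [ 0.5583 -0.4927  0.04  ] along -0.010858821762902517 across -0.20978144368009333
0.04 (597, 213) [ 0.6565 -0.4923  0.04  ] along 0.08098332424606765 across -0.24432216378736096
[ 0.0052 -0.0025  0.1394 -0.0241  0.0075 19.4169]
```

To row units: 0.213 m / 0.3 = 0.71, 0.0045 m / 0.3 = 0.015, 19.4 degrees / 360 = 0.0539.

Call:
play_rows --motion '[[[0.015,-0.0067,0.1,0,0,0.0181],[0.015,-0.0067,0.2333,0,0,0.0361],[0.015,-0.0067,0.3667,0,0,0.0539],[0.015,-0.0067,0.5,0,0,0.0539],[0.015,-0.0067,0.6,0,0,0.0539],[0.015,-0.0067,0.6667,0,0,0.0539],[0.015,-0.0067,0.7033,0,0,0.0539],[0.015,-0.0067,0.71,0,0,0.0539]]]'

```text
time_s: 4.57
position: [0.4932, -0.2923, 0.0247]
tcp_rot: [[0.935, 0.356, -0.003], [0.356, -0.935, 0.002], [-0.002, -0.003, -1.0]]
force: [0.1, -0.2, 0.9]
opening: 1.003
grasp_force: 0.0
```

Call:
play_rows --motion '[[[0,0,0,0,0,0],[0,0,0,0,0,0],[0,0,0,0,0,0],[0,0,0,0,0,0],[0,0,0,0,0,0],[0,0,0,0,0,0],[0,0,0,0,0,0],[0,0,0,0,0,0]]]' --fingers 0.01

```text
time_s: 5.23
position: [0.494, -0.2936, 0.0268]
tcp_rot: [[0.935, 0.354, 0.0], [0.354, -0.935, -0.0], [0.0, 0.0, -1.0]]
force: [-0.4, -0.5, -0.5]
opening: 0.477
grasp_force: 0.0
```

To row units: -0.15 m / 0.3 = -0.5, -0.11 m / 0.3 = -0.3667.

Call:
play_rows --motion '[[[0,0,0,0,0,0],[0,0,0,0,0,0],[0,0,0,0,0,0],[0,0,0,0,0,0],[0,0,-0.1,0,0,0],[0,0,-0.2333,0,0,0],[0,0,-0.3667,0,0,0],[0,0,-0.5,0,0,0]]]'

```text
time_s: 5.9
position: [0.4928, -0.2925, 0.1768]
tcp_rot: [[0.935, 0.354, -0.003], [0.354, -0.935, 0.003], [-0.002, -0.004, -1.0]]
force: [1.1, -0.5, -3.2]
opening: 0.346
grasp_force: 30.0
```

To row units: -0.225 m / 0.3 = -0.75, -0.203 m / 0.3 = -0.6767, -55 degrees / 360 = -0.1528.

Call:
play_rows --motion '[[[0.05,-0.0733,-0.05,0,0,-0.0167],[0.1167,-0.1767,-0.05,0,0,-0.0361],[0.1833,-0.2767,-0.05,0,0,-0.0556],[0.25,-0.3767,-0.05,0,0,-0.075],[0.3167,-0.4767,-0.05,0,0,-0.0944],[0.3833,-0.5767,-0.05,0,0,-0.1139],[0.45,-0.6767,-0.05,0,0,-0.1333],[0.5,-0.75,-0.05,0,0,-0.1528]]]'

```text
time_s: 6.57
position: [0.5535, -0.0267, 0.1906]
tcp_rot: [[0.24, 0.971, -0.003], [0.971, -0.24, 0.002], [0.001, -0.003, -1.0]]
force: [0.2, 0.0, -3.3]
opening: 0.342
grasp_force: 30.0
```

```bash
python3 - <<'E'
from h import *
np.set_printoptions(precision=4,suppress=True)
for n in('side','scene','wrist'):
  c=imaging.capture(n); 
  if n=='wrist': save(c,'w2.png')
  print(n,[(d['at'],d['confidence']) for d in finder.recognise(n,'spirit_level')[:1]+finder.recognise(n,'knob_grip')[:1]])
s=bot.read_state(); print(s['position'],s['opening'],s['grasp_force'])
for z in(.2,.09): print(delta([.578,.072,z],-14))
E
```

```text
side [([0.5506, -0.0794, 0.202], 0.84), ([0.5535, -0.0728, 0.0928], 0.89)]
scene [([0.539, -0.0636, 0.1907], 0.57), ([0.5372, -0.0706, 0.0865], 0.82)]
wrist [([0.5631, 0.0079, 0.2043], 0.85), ([0.3798, 0.1542, 0.0222], 0.58)]
[ 0.5544 -0.0313  0.1914] 0.3419077980388438 29.987246375530958
[ 0.1059 -0.0029 -0.0086 -0.0263  0.0111 -0.4257]
[ 0.1059 -0.0028  0.1014 -0.0263  0.0111 -0.4257]
```

View pics/w2.png

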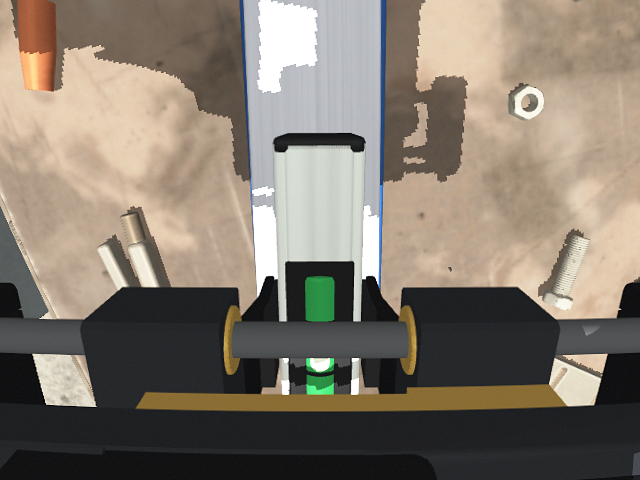

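The picture shows the level centred over the plate and aligned with it, with its far end at (320,140). Lower it with a 4° tilt to match the raised plate, then release.

To row units: 0.107 m / 0.3 = 0.3567, 0.106 m / 0.3 = 0.3533, -4 degrees / 360 = -0.0111.

Call:
play_rows --motion '[[[0.0667,-0.0033,0,0,0,0],[0.1667,-0.0067,0,0,-0.0028,0],[0.2667,-0.01,0.0333,0,-0.0056,0],[0.3333,-0.01,0.1167,0,-0.0083,0],[0.3533,-0.01,0.2,0,-0.0111,0],[0.3533,-0.01,0.2833,0,-0.0111,0],[0.3533,-0.01,0.3333,0,-0.0111,0],[0.3533,-0.01,0.3567,0,-0.0111,0]]]'

```text
time_s: 7.68
position: [0.5763, 0.0729, 0.082]
tcp_rot: [[0.247, 0.969, -0.022], [0.966, -0.248, -0.067], [-0.071, -0.005, -0.997]]
force: [-4.2, 2.3, 22.5]
opening: 0.346
grasp_force: 30.0
```

Call:
play_rows --motion '[[[0,0,0,0,0,0],[0,0,0,0,0,0],[0,0,0,0,0,0]]]'

```text
time_s: 7.93
position: [0.5791, 0.0728, 0.0857]
tcp_rot: [[0.247, 0.969, -0.015], [0.966, -0.248, -0.068], [-0.069, 0.003, -0.998]]
force: [-0.1, -0.3, -3.0]
opening: 0.341
grasp_force: 30.0
```

To row units: 0.002 m / 0.3 = 0.0067, 0.001 m / 0.3 = 0.0033.

Call:
play_rows --motion '[[[0,0,0.0033,0,0,0],[0,0,0.0067,0,0,0],[0,0,0.0067,0,0,0],[0,0,0.0067,0,0,0]]]'

```text
time_s: 8.27
position: [0.5781, 0.0732, 0.083]
tcp_rot: [[0.246, 0.969, -0.016], [0.967, -0.247, -0.068], [-0.07, 0.001, -0.998]]
force: [0.2, -0.6, -2.9]
opening: 0.345
grasp_force: 30.0
```

Call:
play_rows --motion '[[[0,0,0,0,0,0],[0,0,0,0,0,0],[0,0,0,0,0,0],[0,0,0,0,0,0],[0,0,0,0,0,0],[0,0,0,0,0,0],[0,0,0,0,0,0]]]' --fingers 0.06

```text
time_s: 8.85
position: [0.5779, 0.0733, 0.0826]
tcp_rot: [[0.246, 0.969, -0.017], [0.967, -0.247, -0.068], [-0.07, 0.0, -0.998]]
force: [-0.6, -0.5, -0.0]
opening: 0.67
grasp_force: 0.0
```

To row units: -0.13 m / 0.3 = -0.4333, -0.1 m / 0.3 = -0.3333, 4 degrees / 360 = 0.0111.

Call:
play_rows --motion '[[[0,0,-0.0333,0,0,0],[0,0,-0.1,0,0,0],[0,0,-0.2,0,0,0],[0,0,-0.3333,0,0,0],[0,0,-0.4333,0,0,0],[0,0,-0.4333,0,0.0111,0],[0,0,-0.4333,0,0.0111,0],[0,0,-0.4333,0,0.0111,0]]]'

```text
time_s: 9.52
position: [0.5796, 0.0815, 0.2129]
tcp_rot: [[0.248, 0.969, -0.0], [0.969, -0.248, -0.001], [-0.001, 0.0, -1.0]]
force: [0.0, -0.1, 0.4]
opening: 0.69
grasp_force: 0.0
```

```bash
python3 - <<'E'
from h import *
np.set_printoptions(precision=4,suppress=True)
C={n:imaging.capture(n) for n in('scene','side','wrist')}
im=[]
for n in C:
  print(n,[(d['at'],d['confidence']) for d in finder.recognise(n,'spirit_level')[:1]+finder.recognise(n,'knob_grip')[:1]])
save(C['wrist'],'w3.png')
a=C['side']['frame'][150:300,250:430]; b=C['scene']['frame'][200:300,230:350]
a=cv2.resize(a,(540,450),interpolation=2); b=cv2.resize(b,(260,217)); im=np.zeros((450,800,3),np.uint8); im[:,:540]=a; im[:217,540:]=b
cv2.imwrite('pics/c3.png',im[:,:,::-1])
s=bot.read_state(); print(s['position'],s['force'])
E
```

```text
scene [([0.5688, 0.0493, 0.0846], 0.64), ([0.5365, -0.0684, 0.0875], 0.51)]
side [([0.7886, 0.1129, 0.0295], 0.27), ([0.5518, -0.0721, 0.0903], 0.69)]
wrist [([0.5782, 0.089, 0.0971], 0.71), ([0.5468, -0.0561, 0.0746], 0.65)]
[0.5799 0.0823 0.2116] [-0.2099  0.1871 -0.0615]
```

View pics/c3.png

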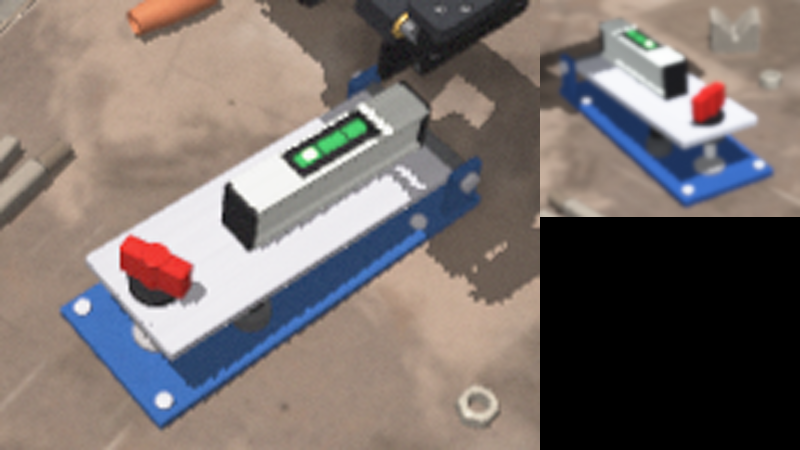

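The crop shows the level standing lengthwise on the plate, bubble at the knob end as expected, and the wing lying skew at about (155,265) in the crop. Next I fit the wing's yaw from the red pixels.

```bash
python3 - <<'E'
from h import *
np.set_printoptions(precision=4,suppress=True)
C={n:imaging.capture(n) for n in('scene','side')}
V=[]
for n in C:
  f=C[n]['frame'].astype(int); m=((f[:,:,0]>100)&(f[:,:,1]<80)&(f[:,:,2]<80))
  u=proj(C[n],[.544,-.064,.088]).astype(int); k=np.zeros(m.shape,bool); k[u[1]-22:u[1]+22,u[0]-22:u[0]+22]=1
  m=(m&k).astype(float); V.append((C[n],m)); print(n,u,m.sum())
B=(-.023,.023,-.007,.007,0,.026)
for v in(V,V[:1],V[1:]):
  for y in(-2.4,-1.9,-1.,0.,.6): print([y],*fit(v,[.544,-.064,y],B,.075))
E
```

```text
scene [307 246] 172.0
side [301 238] 305.0
[-2.4] [ 0.5433 -0.0659 -2.7084] -0.7106366928021874
[-1.9] [ 0.5439 -0.0657 -2.7221] -0.7101279294586593
[-1.0] [ 0.5437 -0.0655  0.4344] -0.7105759018093851
[0.0] [ 0.5433 -0.0659  0.4329] -0.7106366928021874
[0.6] [ 0.5433 -0.0659  0.4327] -0.7106366928021874
[-2.4] [ 0.5445 -0.065  -2.6869] -0.7227731064285955
[-1.9] [ 0.5434 -0.0634 -2.1274] -0.5035233920315982
[-1.0] [ 0.5435 -0.0657  0.4339] -0.7235936800570321
[0.0] [ 0.5447 -0.0648  0.4541] -0.7222705961152045
[0.6] [ 0.5437 -0.0658  0.4511] -0.7221832397754611
[-2.4] [ 0.5435 -0.0656 -3.1634] -0.7667458290688317
[-1.9] [ 0.5445 -0.0657 -3.1568] -0.7678718690075216
[-1.0] [ 0.5438 -0.0656 -0.0331] -0.7675199872400662
[0.0] [ 0.5433 -0.0658 -0.0324] -0.7681510743999521
[0.6] [ 0.5433 -0.0658 -0.0525] -0.7679403355127667
```

To row units: -0.153 m / 0.3 = -0.51, 0.0013 m / 0.3 = 0.0043, 57 degrees / 360 = 0.1583.

Call:
play_rows --motion '[[[-0.51,0.0043,0,0,0,0.1583],[-0.51,0.0043,0,0,0,0.1583],[-0.51,0.0043,0,0,0,0.1583],[-0.51,0.0043,0,0,0,0.1583],[-0.51,0.0043,0,0,0,0.1583],[-0.51,0.0043,0,0,0,0.1583],[-0.51,0.0043,0,0,0,0.1583],[-0.51,0.0043,0,0,0,0.1583]]]'

```text
time_s: 10.73
position: [0.5436, -0.067, 0.2123]
tcp_rot: [[0.949, 0.314, 0.0], [0.314, -0.949, -0.0], [0.0, 0.0, -1.0]]
force: [-0.1, -0.6, -0.5]
opening: 0.69
grasp_force: 0.0
```

Call:
play_rows --motion '[[[0,0,0,0,0,0],[0,0,0,0,0,0],[0,0,0,0,0,0]]]'

```text
time_s: 10.98
position: [0.5436, -0.0665, 0.2123]
tcp_rot: [[0.946, 0.323, -0.0], [0.323, -0.946, -0.0], [-0.0, 0.0, -1.0]]
force: [-0.8, -0.4, 0.2]
opening: 0.687
grasp_force: 0.0
```

```bash
python3 - <<'E'
from h import *
np.set_printoptions(precision=4,suppress=True)
c=imaging.capture('wrist'); f=c['frame'].astype(int); save(c,'w4.png')
m=((f[:,:,0]>90)&(f[:,:,1]<.45*f[:,:,0])&(f[:,:,2]<.45*f[:,:,0])).astype(np.uint8)
n,l,st,ce=cv2.connectedComponentsWithStats(m); print([(st[i].tolist(),ce[i]) for i in range(1,n) if st[i][4]>80])
print(proj(c,[.5435,-.0658,.1]))
i=1+np.argmax(st[1:,4]); m=(l==i).astype(float)
B=(-.023,.023,-.007,.007,0,.026)
for y in(0,.4): print(fit([(c,m)],[.5435,-.0658,y],B,.075))
s=bot.read_state(); print(s['position'],s['tcp_rot'])
E
```

```text
[([301, 198, 29, 70, 1468], array([314.9605, 232.1533]))]
[319.1083 242.4103]
(array([ 0.5457, -0.0616,  0.1824]), np.float64(-0.8262675326343214))
(array([ 0.5458, -0.0616,  0.1888]), np.float64(-0.8261730900342728))
[ 0.5436 -0.0664  0.2123] [[ 0.9464  0.323   0.    ]
 [ 0.323  -0.9464 -0.    ]
 [ 0.      0.     -1.    ]]
```

View pics/w4.png

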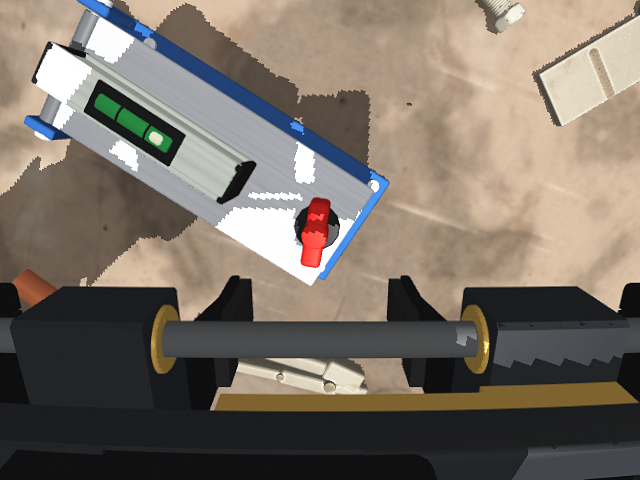

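The picture shows the wing at (315,232), its long axis about 11° in world yaw, which is about 65° clockwise of the plate axis. Grip it next.

```bash
cat >> h.py <<'E'
def deltaT(P,yaw_y,n):
    s=bot.read_state(); R=np.array(s['tcp_rot']); a=np.radians(yaw_y)
    z=-np.array(n)/np.linalg.norm(n); y=np.array([np.cos(a),np.sin(a),0]); y-=z*(y@z); y/=np.linalg.norm(y)
    T=np.c_[np.cross(y,z),y,z]
    return np.round(np.r_[R.T@(np.array(P)-s['position']),Ro.from_matrix(R.T@T).as_rotvec(degrees=True)],4)
E
python3 - <<'E'
from h import *
print(deltaT([.545,-.064,.094],-79,[.017,.068,1]).tolist())
E
```

```text
[0.0021, -0.0018, 0.1183, -3.5089, -1.9446, 7.7851]
```

To row units: 0.118 m / 0.3 = 0.3933, 0.116 m / 0.3 = 0.3867, 7.8 degrees / 360 = 0.0217.

Call:
play_rows --motion '[[[0.0033,-0.0033,0.0667,-0.0042,-0.0028,0.0111],[0.0067,-0.0067,0.1667,-0.0097,-0.0053,0.0217],[0.0067,-0.0067,0.2667,-0.0097,-0.0053,0.0217],[0.0067,-0.0067,0.3333,-0.0097,-0.0053,0.0217],[0.0067,-0.0067,0.3667,-0.0097,-0.0053,0.0217],[0.0067,-0.0067,0.3867,-0.0097,-0.0053,0.0217],[0.0067,-0.0067,0.3933,-0.0097,-0.0053,0.0217],[0.0067,-0.0067,0.3933,-0.0097,-0.0053,0.0217]]]'

```text
time_s: 11.7
position: [0.5454, -0.0642, 0.0946]
tcp_rot: [[0.982, 0.19, -0.015], [0.189, -0.98, -0.068], [-0.028, 0.064, -0.998]]
force: [0.1, -0.0, 0.4]
opening: 0.684
grasp_force: 0.0
```

Call:
play_rows --motion '[[[0,0,0,0,0,0],[0,0,0,0,0,0],[0,0,0,0,0,0],[0,0,0,0,0,0],[0,0,0,0,0,0],[0,0,0,0,0,0],[0,0,0,0,0,0],[0,0,0,0,0,0]]]' --fingers 0.0

```text
time_s: 12.37
position: [0.5446, -0.0631, 0.0941]
tcp_rot: [[0.982, 0.188, -0.017], [0.187, -0.98, -0.065], [-0.029, 0.061, -0.998]]
force: [1.8, 11.0, -2.2]
opening: 0.164
grasp_force: 5.7
```

Call:
play_rows --motion '[[[0,0,0,0,0,0],[0,0,0,0,0,0],[0,0,0,0,0,0],[0,0,0,0,0,0]]]'

```text
time_s: 12.7
position: [0.5445, -0.0628, 0.094]
tcp_rot: [[0.982, 0.189, -0.017], [0.187, -0.98, -0.065], [-0.029, 0.061, -0.998]]
force: [-0.3, 5.1, -0.1]
opening: 0.155
grasp_force: 30.0
```

To row units: -0.001 m / 0.3 = -0.0033, -40 degrees / 360 = -0.1111.

Call:
play_rows --motion '[[[0,-0.0033,0,0,0,-0.0139],[0,-0.0033,0,0,0,-0.0278],[0,-0.0033,0,0,0,-0.0417],[0,-0.0033,0,0,0,-0.0556],[0,-0.0033,0,0,0,-0.0694],[0,-0.0033,0,0,0,-0.0833],[0,-0.0033,0,0,0,-0.0972],[0,-0.0033,0,0,0,-0.1111]]]'

```text
time_s: 13.37
position: [0.5443, -0.0622, 0.0939]
tcp_rot: [[0.627, 0.778, -0.017], [0.776, -0.627, -0.066], [-0.062, 0.028, -0.998]]
force: [-0.1, 4.3, -0.2]
opening: 0.155
grasp_force: 30.0
```

To row units: -25 degrees / 360 = -0.0694.

Call:
play_rows --motion '[[[0,0,0,0,0,-0.0139],[0,0,0,0,0,-0.0278],[0,0,0,0,0,-0.0417],[0,0,0,0,0,-0.0556],[0,0,0,0,0,-0.0694],[0,0,0,0,0,-0.0694],[0,0,0,0,0,-0.0694]]]'

```text
time_s: 13.95
position: [0.544, -0.0621, 0.0939]
tcp_rot: [[0.244, 0.97, -0.018], [0.967, -0.245, -0.066], [-0.069, -0.001, -0.998]]
force: [-0.5, 5.6, 0.3]
opening: 0.156
grasp_force: 30.0
```

```bash
python3 - <<'E'
from h import *
s=bot.read_state(); print(s['position'],s['tcp_rot'],s['force'],s['moment'],s['opening'])
E
```

```text
[ 0.54395173 -0.06205757  0.09387656] [[ 0.24415155  0.9695694  -0.01803345]
 [ 0.96730624 -0.24481331 -0.06621989]
 [-0.06861961 -0.00127618 -0.99764208]] [-0.48811713  5.58340164  0.34491768] [0.87549089 0.11541954 0.13582575] 0.15580699355651684
```

To row units: -0.07 m / 0.3 = -0.2333, -0.04 m / 0.3 = -0.1333.

Call:
play_rows --motion '[[[0,0,0,0,0,0],[0,0,0,0,0,0],[0,0,0,0,0,0],[0,0,0,0,0,0],[0,0,-0.0667,0,0,0],[0,0,-0.1333,0,0,0],[0,0,-0.2,0,0,0],[0,0,-0.2333,0,0,0]]]' --fingers 0.04

```text
time_s: 14.62
position: [0.5471, -0.0588, 0.1662]
tcp_rot: [[0.243, 0.97, -0.013], [0.967, -0.244, -0.069], [-0.07, 0.004, -0.998]]
force: [0.4, -0.2, -0.5]
opening: 0.458
grasp_force: 0.0
```

To row units: 0.088 m / 0.3 = 0.2933, 0.08 m / 0.3 = 0.2667, 4 degrees / 360 = 0.0111.

Call:
play_rows --motion '[[[0.0667,0,0,0,0.0056,0],[0.1667,0,0,0,0.0111,0],[0.2667,0,0,0,0.0111,0],[0.2933,0,0,0,0.0111,0],[0.2933,0,0,0,0.0111,0],[0.2933,0,0,0,0.0111,0],[0.2933,0,0,0,0.0111,0],[0.2933,0,0,0,0.0111,0]]]' --fingers 0.0

```text
time_s: 15.28
position: [0.567, 0.0258, 0.1578]
tcp_rot: [[0.245, 0.97, 0.0], [0.97, -0.245, -0.0], [-0.0, 0.0, -1.0]]
force: [-0.3, 0.1, -0.7]
opening: 0.015
grasp_force: 0.0
```

```bash
python3 - <<'E'
from h import *
s=bot.read_state(); print(s['position'],s['tcp_rot'],s['force'],s['moment'],s['opening'])
h=np.array([.5972,.1494]); d=np.array([-.241,-.970]); p=h+.13*d
print(p,delta([p[0],p[1],.12],-14).tolist())
c=imaging.capture('wrist'); f=c['frame'].astype(int); save(c,'w5.png')
E
```

```text
[0.5670406  0.02576302 0.15782343] [[ 2.44520488e-01  9.69644090e-01  2.63757956e-04]
 [ 9.69644118e-01 -2.44520443e-01 -1.93669228e-04]
 [-1.23296010e-04  3.03107445e-04 -9.99999946e-01]] [-0.28547348  0.14892709 -0.68637514] [-0.09064198  0.09593009  0.00870947] 0.015444937006840898
[0.56587 0.0233 ] [-0.0027, -0.0005, 0.0378, 0.0174, 0.0071, -0.1535]
```

View pics/w5.png

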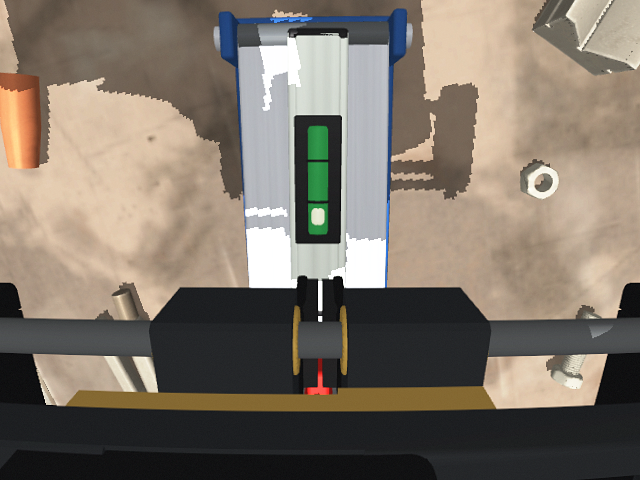

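The picture shows the vial clear of the fingers, the bubble at (318,216) near the knob end, and the level straight on the plate. Press down now.

To row units: 0.045 m / 0.3 = 0.15, 0.042 m / 0.3 = 0.14.

Call:
play_rows --motion '[[[-0.0067,0,0.0333,0,0,0],[-0.0067,0,0.0667,0,0,0],[-0.0067,0,0.1,0,0,0],[-0.0067,0,0.12,0,0,0],[-0.0067,0,0.13,0,0,0],[-0.0067,0,0.14,0,0,0],[-0.0067,0,0.15,0,0,0],[-0.0067,0,0.15,0,0,0]]]'

```text
time_s: 16.0
position: [0.5667, 0.0249, 0.1126]
tcp_rot: [[0.243, 0.97, 0.0], [0.97, -0.243, 0.0], [0.0, 0.0, -1.0]]
force: [-1.8, 0.1, 2.2]
opening: 0.009
grasp_force: 1.2
```

To row units: 0.003 m / 0.3 = 0.01, 0.002 m / 0.3 = 0.0067.

Call:
play_rows --motion '[[[0,0,0.0033,0,0,0],[0,0,0.0067,0,0,0],[0,0,0.01,0,0,0],[0,0,0.01,0,0,0],[0,0,0.01,0,0,0]]]'

```text
time_s: 16.42
position: [0.567, 0.0248, 0.1102]
tcp_rot: [[0.243, 0.97, 0.001], [0.97, -0.243, -0.0], [0.0, 0.001, -1.0]]
force: [-1.0, -1.9, 3.5]
opening: 0.008
grasp_force: 1.7
```

To row units: 0.002 m / 0.3 = 0.0067, 0.001 m / 0.3 = 0.0033.

Call:
play_rows --motion '[[[0,0,0.0033,0,0,0],[0,0,0.005,0,0,0],[0,0,0.0067,0,0,0],[0,0,0.0067,0,0,0],[0,0,0.0067,0,0,0]]]'

```text
time_s: 16.83
position: [0.567, 0.0247, 0.1092]
tcp_rot: [[0.243, 0.97, 0.002], [0.97, -0.243, -0.0], [0.0, 0.002, -1.0]]
force: [-2.9, -3.5, 10.2]
opening: 0.006
grasp_force: 5.5
```

To row units: 0.001 m / 0.3 = 0.0033, 0.0005 m / 0.3 = 0.0017.

Call:
play_rows --motion '[[[0,0,0.0017,0,0,0],[0,0,0.0033,0,0,0],[0,0,0.0033,0,0,0],[0,0,0.0033,0,0,0]]]'

```text
time_s: 17.17
position: [0.5671, 0.0246, 0.1091]
tcp_rot: [[0.243, 0.97, 0.002], [0.97, -0.243, -0.001], [-0.0, 0.002, -1.0]]
force: [-4.1, -2.3, 16.1]
opening: 0.004
grasp_force: 8.2
```

Firm at z 0.109, which means the plate is close to level. Let the bubble settle, then look.

Call:
play_rows --motion '[[[0,0,0,0,0,0],[0,0,0,0,0,0],[0,0,0,0,0,0],[0,0,0,0,0,0],[0,0,0,0,0,0],[0,0,0,0,0,0],[0,0,0,0,0,0],[0,0,0,0,0,0]]]'

```text
time_s: 17.83
position: [0.5671, 0.0246, 0.1091]
tcp_rot: [[0.243, 0.97, 0.002], [0.97, -0.243, -0.001], [-0.0, 0.002, -1.0]]
force: [-4.4, -2.8, 16.6]
opening: 0.009
grasp_force: 8.2
```

Call:
play_rows --motion '[[[0,0,0,0,0,0],[0,0,0,0,0,0],[0,0,0,0,0,0],[0,0,0,0,0,0],[0,0,0,0,0,0],[0,0,0,0,0,0],[0,0,0,0,0,0],[0,0,0,0,0,0]]]'

```text
time_s: 18.5
position: [0.5671, 0.0246, 0.1091]
tcp_rot: [[0.243, 0.97, 0.002], [0.97, -0.243, -0.001], [-0.0, 0.002, -1.0]]
force: [-4.2, -2.2, 17.0]
opening: 0.0
grasp_force: 8.2
```

```bash
python3 - <<'E'
from h import *
c=imaging.capture('wrist'); a=c['frame'][0:300,200:440]; a=cv2.resize(a,(480,600),interpolation=2)
b=imaging.capture('side'); b=cv2.resize(b['frame'][150:270,300:400],(320,384),interpolation=2)
im=np.zeros((600,800,3),np.uint8); im[:,:480]=a; im[:384,480:]=b
cv2.imwrite('pics/c6.png',im[:,:,::-1]); s=bot.read_state(); print(s['position'],s['force'])
E
```

```text
[0.56709074 0.02460582 0.10907798] [-4.22769081 -2.26845934 15.6017833 ]
```

View pics/c6.png

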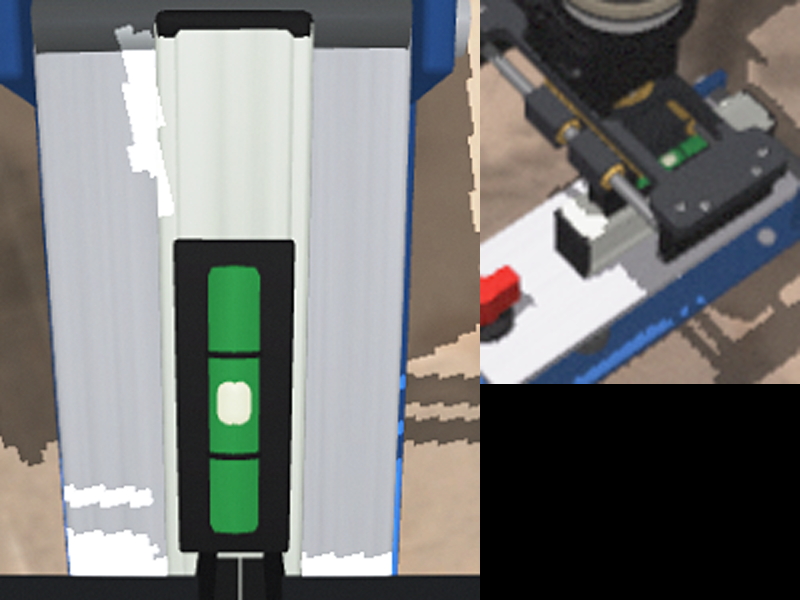

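The bubble sits at rows 380–425 in the crop, between the lines at 355 and 456 and within about 0.5 mm of the middle. The press is steady at about 16 N, so I hand in.

```bash
python3 -c "
from rig import bot
print(bot.hand_in())"
```

```text
the job is handed in; nothing more can be done
None
```

The job is handed in: the level stands lengthwise on the plate, the bubble is about 0.5 mm from the middle, and the fingertips are pressing down steadily at about 16 N; the hand-in returned no verdict.

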